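# Line up the pin jars on the bench shelf

## Task

Tidy the pin jars away: take the two teal-lidded jars that stand on the bench and set them upright on the low wooden shelf beside the jar already there, so that the three make one straight, side-by-side row along the middle of the board, with gaps of less than half a jar's width between neighbours. The order does not matter; leave the jar that is already on the shelf where it stands.

Things in the scene. Friction and masses are not known exactly. Their poses are not given: they have to be found in the camera images.
- shelf_top (a point): low pale wood shelf, fixed, board 300 x 110 mm, top 60 mm above the bench, open above. This point is the middle of the board's upper face; x points to its rear (away from the robot), y along it (to the robot's left), z up; turned by up to 9 degrees. A 6 mm high lip runs along the rear edge, 55 to 63 mm behind the middle; front and ends are open. A blue machine stands right of and behind it.
- jar_a_mid (a point): clear jar of pins with a teal lid, round, 56 mm across, 74 mm high, 0.11 to 0.23 kg, one solid. This point is its centre, 37 mm above its underside; z up. This one already stands on the shelf, on the board's middle line, anywhere up to 105 mm to the left or right of the middle.
- jar_b_mid (a point): clear jar of pins with a teal lid, round, 56 mm across, 74 mm high, 0.11 to 0.23 kg, one solid. This point is its centre, 37 mm above its underside; z up. Stands on the bench before the shelf, in a line with the other such jar and two things not wanted: a pale steel ring gauge (44 mm wide, 14 mm high) and a roll of black tape (59 mm wide, 19 mm high); centres at least 80 mm apart.
- jar_c_mid (a point): clear jar of pins with a teal lid, round, 56 mm across, 74 mm high, 0.11 to 0.23 kg, one solid. This point is its centre, 37 mm above its underside; z up. Stands on the bench before the shelf, in a line with the other such jar and two things not wanted: a pale steel ring gauge (44 mm wide, 14 mm high) and a roll of black tape (59 mm wide, 19 mm high); centres at least 80 mm apart.
There are look-alikes about, which are no part of the job. Leave any blue or yellow look-alike of the part that bears jar_b_mid alone.

How it is judged:
By the outcome, as a careful person would: the job done as asked, in the order asked, and still so for the second after the job is handed in, with the robot touching nothing.
It also fails if it takes over 64 s, if anything falls off the work surface, if the arm or the gripper's body presses on something with over 40 N, if the wrist force passes 120 N, or if a joint passes its speed limit or range.

## Robot

A 6-joint arm with a two-finger parallel gripper is mounted at the origin on the work surface; the furniture and walls round the work are solid. World frame = base frame: x ahead of the robot, y to its left, z up, the work surface at z = 0. Lengths are in mm, angles in rad, forces in N, time in s.
With the tool pointing down it reaches from about 300 to 1000 mm from the base axis. Payload 5.1 kg.
Tool frame: the origin (TCP) lies at the very end of the fingers, on their centre line; the grasp point (between the pads) lies 19 mm behind it; z points along the fingers, y is the direction in which the jaws open and shut (so a half turn about z gives the same grasp; the last joint's range is limited). The gripper opens to 95 mm and grips with 3 to 60 N. Pads are 20 mm wide; open, the fingers measure 119 mm over their backs; the gripper's body (75 mm by 180 mm) begins 59 mm behind the grasp point.
Start: joints at [-1.26, 0.124, 1.65, -0, 1.367, -0.083], TCP at [249.373, -600.248, 214.656] pointing down, gripper open.
Joint ranges: [-2.61, 2.61], [-1.02, 2.33], [0.03, 2.71], [-1.35, 4.49], [0.32, 2.68], [-2.91, 2.91]. Speed limits (rad/s): [2.57, 2.57, 3.14, 3.14, 3.14, 3.14].

## Interface

Orientations are given as a 3x3 rotation matrix whose columns are the frame's x, y, z axes.
In Python, from workcell import manip, cams gives the robot as it stands.
- The arm moves only by the shell command python3 -m crank 'ROWS'. ROWS is JSON, one flat list of numbers, 7 for each row, row after row: the closure, from 0 (fully open) to 1 (shut), then the shift along the world's x, y, z in m, then the turn, a rotation vector about the world's x, y, z in degrees. A call has 1 to 12 rows; each row shifts and turns the commanded pose from where the row before left it; what a row does not reach is not made up. A row lasts 1/10 s, in which the tool goes at most 50 mm and 8.59 degrees, less where a joint would pass 70% of its speed; a pose out of reach is approached as far as the arm can. A call with a gripper value outside its range is refused whole. The fingers move at their own pace and stop on an object; the grip force is fixed at half the most. Time passes only in rows, so rows that do not move let the fingers close. It gives the time, the measured TCP pose, the force and the opening at its end, in the units of the state.
- manip.state(): the state, without advancing time (a new reading comes with each control period).
- cams.capture(name): name is "side" or "top"; returns a dict with "frame" (384x512x3 uint8, blue, green, red), "fx", "fy", "cx", "cy" (pixels), "D" ([k1, k2, p1, p2, k3] as OpenCV has them; the pictures are not rectified), "xyz" and "orientation" of the camera in the world. Camera axes: x right, y up, looking along -z (the intrinsics and any distortion apply to the point x, -y, -z); pixel columns grow to the right and rows downward; lengths in mm; the calibration is good to about 2 mm. A picture is of the moment at which its call begins. There is no depth.
- manip.close_job(): hands the job in, once; it reports no verdict.
The state is a dict: "t": time; "joint_positions": joint angles; "dq": joint speeds; "joint_torque": joint torques, N m; "tcp_pos": TCP position; "eef_rot": TCP orientation; "ft_force": force on the tool from outside, world axes, zero at the start; "moment": the same for the moment, N m; "gripper_width": opening from 0.0 (shut) to 1.0 (fully open).
Only numpy, scipy, OpenCV 4.12 (cv2) and the standard library are available. Lean on these libraries where they do the work, as an engineer would, in place of code of your own. Each camera call takes 0.05 s, during which the arm holds its last target.

## Working session

There is one attempt and no reset: what is moved stays moved. The work goes in short steps, Python scripts to look and compute and a shell command to move; the robot and the scene stay as the last step left them, time stands still between calls to the robot, and variables do not carry over. Pictures are saved under pics/ and viewed, and the job is handed in when it is done.

```bash
mkdir -p pics; cat > h.py <<'E'
import numpy as np, cv2
from workcell import manip, cams
def cap(n,f):
    c=cams.capture(n); cv2.imwrite('pics/'+f,c['frame']); return c
def ray(c,u,v):
    K=np.array([[c['fx'],0,c['cx']],[0,c['fy'],c['cy']],[0,0,1.]])
    p=cv2.undistortPoints(np.array([[[u,v]]],float),K,np.array(c['D'],float))[0,0]
    d=np.array(c['orientation'])@np.array([p[0],-p[1],-1]); return np.array(c['xyz'],float),d
def onz(c,u,v,z):
    o,d=ray(c,u,v); return o+d*(z-o[2])/d[2]
def proj(c,P):
    R=np.array(c['orientation']);q=R.T@(np.array(P,float)-np.array(c['xyz']))
    K=np.array([[c['fx'],0,c['cx']],[0,c['fy'],c['cy']],[0,0,1.]])
    return cv2.projectPoints(np.array([[q[0],-q[1],-q[2]]]),np.zeros(3),np.zeros(3),K,np.array(c['D'],float))[0].ravel()
E
python3 - <<'E'
from h import *
import pickle
for n in('top','side'):
    c=cap(n,n+'0.png'); pickle.dump(c,open(n+'0.pkl','wb')); print(n,c['xyz'],np.round(c['orientation'],3).tolist(),c['fx'],c['D'])
s=manip.state();print(s['t'],s['tcp_pos'],np.round(s['eef_rot'],3).tolist(),s['gripper_width'])
E
```

```text
top [ 200.63536567   27.09812409 1585.27372214] [[0.036, 0.979, -0.203], [-0.999, 0.036, -0.004], [0.004, 0.203, 0.979]] 499.92427429764444 [-0.11041191  0.          0.          0.          0.        ]
side [ 587.15180931 -924.31206082 1053.83974283] [[0.995, -0.085, 0.056], [0.1, 0.716, -0.69], [0.018, 0.693, 0.721]] 483.88484090889256 [0.05090245 0.         0.         0.         0.        ]
0.1 [ 249.1829077  -599.71639157  213.53349439] [[0.923, 0.384, -0.001], [0.384, -0.923, 0.002], [0.0, -0.002, -1.0]] 1.002903733390354
```

View pics/top0.png

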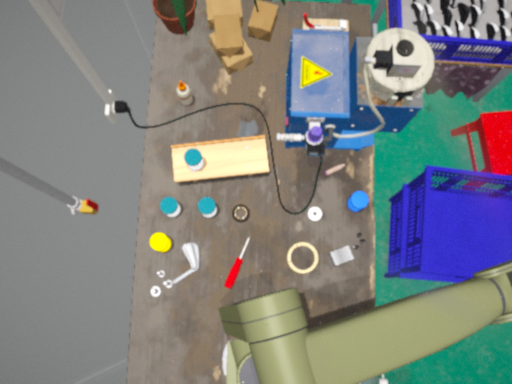

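View pics/side0.png

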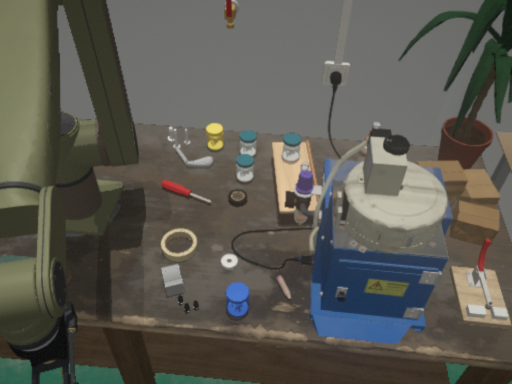

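```bash
python3 - <<'E'
from h import *
import pickle
T=pickle.load(open('top0.pkl','rb'));S=pickle.load(open('side0.pkl','rb'))
a=T['frame'][120:270,130:290];b=S['frame'][110:250,150:340]
cv2.imwrite('pics/crt.png',cv2.resize(a,None,fx=4,fy=4,interpolation=2)[:600]);cv2.imwrite('pics/crs.png',cv2.resize(b,None,fx=4,fy=4,interpolation=2))
for c,nm in((T,'top'),(S,'side')):
    hsv=cv2.cvtColor(c['frame'],cv2.COLOR_BGR2HSV)
    m=cv2.inRange(hsv,(86,110,50),(103,255,190))
    n,l,st,ce=cv2.connectedComponentsWithStats(m)
    for i in range(1,n):
        if st[i,4]>60:
            cnt=max(cv2.findContours((l==i).astype(np.uint8),0,2)[0],key=cv2.contourArea)
            u,v=ce[i]; (mu,mv),r=cv2.minEnclosingCircle(cnt)
            print(nm,st[i].tolist(),ce[i].round(1),(round(mu,1),round(mv,1),round(r,1)),'z74',onz(c,u,v,74)[:2].round(),'z134',onz(c,u,v,134)[:2].round())
E
```

```text
top [379, 115, 36, 18, 68] [398.2 127.1] (396.5, 123.0, 19.2) z74 [ 743. -418.] z134 [ 722. -400.]
top [185, 150, 16, 15, 144] [193.3 156.5] (192.6, 156.9, 7.7) z74 [620. 232.] z134 [603. 224.]
top [388, 164, 82, 67, 161] [417.9 183.3] (429.0, 199.5, 50.3) z74 [ 560. -476.] z134 [ 546. -456.]
top [432, 176, 17, 7, 85] [439.1 178.7] (440.0, 178.0, 8.0) z74 [ 578. -545.] z134 [ 563. -523.]
top [160, 197, 17, 16, 171] [168.8 204.3] (168.3, 204.7, 8.5) z74 [465. 298.] z134 [455. 287.]
top [198, 197, 18, 17, 144] [206.8 204.4] (206.3, 205.5, 8.7) z74 [469. 181.] z134 [458. 174.]
top [383, 261, 54, 21, 86] [402.8 276.3] (409.8, 275.1, 26.8) z74 [ 270. -422.] z134 [ 267. -404.]
side [241, 132, 15, 9, 101] [247.7 135.5] (247.9, 135.5, 7.1) z74 [460. 292.] z134 [468. 218.]
side [238, 155, 14, 10, 100] [244.3 159.6] (244.5, 159.5, 6.7) z74 [462. 176.] z134 [470. 109.]
```

View pics/crt.png

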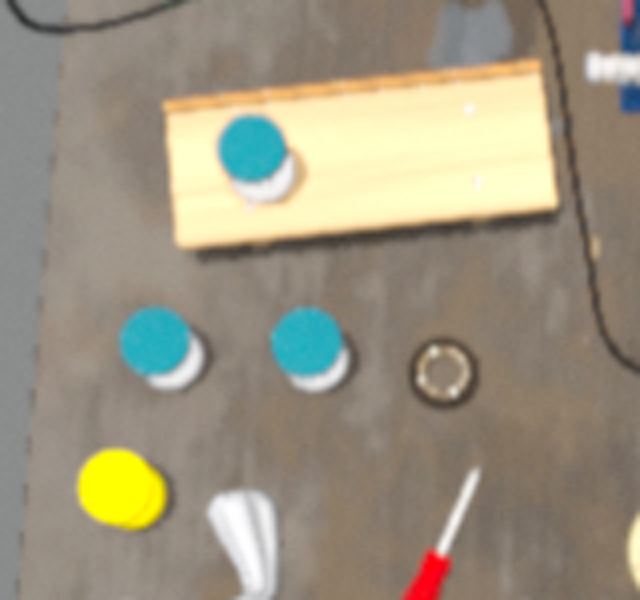

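View pics/crs.png

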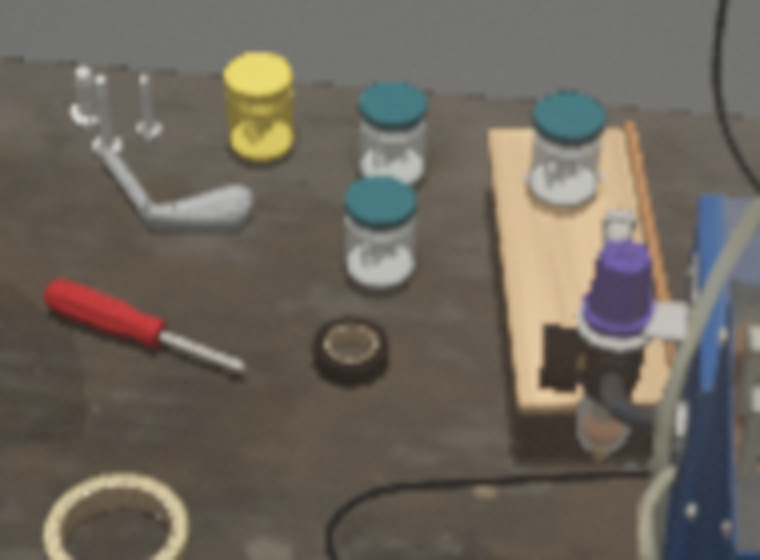

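```bash
cat > m.py <<'E'
from h import *
def lids(c,lo=(80,90,30),hi=(105,255,230),mn=60,mx=600):
    m=cv2.inRange(cv2.cvtColor(c['frame'],cv2.COLOR_BGR2HSV),lo,hi)
    out=[]
    for k in cv2.findContours(m,0,1)[0]:
        if mn<cv2.contourArea(k)<mx and len(k)>8:
            e=cv2.fitEllipse(k)
            if max(e[1])/min(e[1])<1.9 and 12<max(e[1])<26: out.append(e)
    return out
E
python3 - <<'E'
from m import *
import pickle
T=pickle.load(open('top0.pkl','rb'));S=pickle.load(open('side0.pkl','rb'))
for c in(T,S):
    for e in lids(c): print(np.round(e[0],1),np.round(e[1],1),'z74',onz(c,*e[0],74)[:2].round(1),'z134',onz(c,*e[0],134)[:2].round(1))
h=cv2.cvtColor(T['frame'],cv2.COLOR_BGR2HSV); print(h[170,220],h[150,250],h[157,193])
m=cv2.inRange(h,(10,60,160),(28,255,255)); m[:, :165]=0;m[:,275:]=0;m[:130]=0;m[190:]=0
k=max(cv2.findContours(m,0,1)[0],key=cv2.contourArea);r=cv2.minAreaRect(cv2.convexHull(k));print(r)
for p in cv2.boxPoints(r): print(p.round(1),onz(T,*p,60)[:2].round())
E
```

```text
[206.2 205. ] [16. 17.] z74 [467.2 182.4] z134 [456.6 176.2]
[168.1 204.8] [15.5 16.7] z74 [463.5 300. ] z134 [453.1 289.2]
[192.5 156.8] [14.8 15.1] z74 [618.9 234.2] z134 [602.3 226. ]
[244.6 159.8] [10.4 15.8] z74 [463.2 175. ] z134 [470.8 107.6]
[291.9 138.3] [10.  16.1] z74 [601.5 295.7] z134 [600.6 221. ]
[247.7 135.5] [ 9.4 15.1] z74 [459.6 292.7] z134 [467.4 218.2]
[ 28  57 255] [ 28  57 255] [ 93 210 189]
((219.29029846191406, 157.96136474609375), (38.79513168334961, 96.85846710205078), 83.74596405029297)
[169. 144.] [663. 314.]
[265.3 133.4] [709.   8.]
[269.5 172. ] [582.  -9.]
[173.3 182.5] [537. 291.]
```

```bash
python3 - <<'E'
from h import *
import pickle
T=pickle.load(open('top0.pkl','rb'));g=T['frame'].astype(float)
h=cv2.cvtColor(T['frame'],cv2.COLOR_BGR2HSV)
L=g[:,:,0] # blue channel
print([ (int(r),g[r,230].astype(int).tolist()) for r in list(range(134,146))+list(range(170,184))])
G=g[:,:,2]
# front edge subpixel: red channel half crossing ; rear: lip->board edge in blue channel
def cross(col,ch,r0,r1,th,desc):
    x=g[r0:r1,col,ch]
    for i in range(len(x)-1):
        a,b=x[i]-th,x[i+1]-th
        if (a>0>=b if desc else a<=0<b): return r0+i+a/(a-b)
F=[];R=[]
for c in list(range(180,264)):
    f=cross(c,2,165,188,175,True)
    if f: F.append(onz(T,c,f,60)[:2])
    if c>212 or c<184:
        r=cross(c,0,136,160,140,False)
        if r: R.append(onz(T,c,r,60)[:2])
for nm,P in(('front',F),('board/lip',R)):
    P=np.array(P,np.float32); l=cv2.fitLine(P,cv2.DIST_HUBER,0,.01,.01).ravel(); 
    d=l[:2]*np.sign(l[1]); n=np.array([d[1],-d[0]])
    print(nm,len(P),'yaw',np.degrees(np.arctan2(-d[0],d[1])),'pt',l[2:],'dist a',n@(np.array([602.3,226])-l[2:]), 'range',P[:,1].min(),P[:,1].max())
E
```

```text
[(134, [106, 124, 141]), (135, [107, 124, 139]), (136, [104, 121, 139]), (137, [107, 125, 146]), (138, [104, 139, 179]), (139, [106, 167, 220]), (140, [108, 177, 234]), (141, [119, 180, 227]), (142, [157, 212, 248]), (143, [179, 233, 255]), (144, [185, 239, 255]), (145, [187, 242, 255]), (170, [201, 255, 255]), (171, [200, 253, 255]), (172, [196, 249, 255]), (173, [192, 245, 255]), (174, [181, 234, 255]), (175, [150, 198, 233]), (176, [92, 126, 156]), (177, [61, 71, 82]), (178, [64, 70, 77]), (179, [72, 81, 89]), (180, [95, 102, 113]), (181, [108, 120, 129]), (182, [114, 125, 137]), (183, [114, 125, 137])]
front 84 yaw 8.443286 pt [564.2426   121.843025] dist a 52.93831339401074 range 11.287872 270.38998
board/lip 55 yaw 8.3338375 pt [678.7103   114.603195] dist a -59.45754354154023 range 15.0573225 278.1625
```

The top view shows three teal lids: (193,157) stands on the shelf, and (168,205) and (206,205) stand on the bench in line with the tape. The yellow look-alike is at (160,242) and the blue one at (358,201). The enlarged crops confirm that the two teal-lidded bench jars are the ones I want. The heights and the two views agree.

| Item | Position |
|---|---|
| Jar a | (603, 225) |
| Jar b | (462, 299) |
| Jar c | (465, 181) |
| Shelf yaw | 8.4° |

I'll place the two jars at about (613, 158) and (623, 91).

```bash
python3 -m crank '[0,0.013,0.046,0,0,0,6.3, 0,0.013,0.046,0,0,0,6.3, 0,0.013,0.046,0,0,0,6.3, 0,0.013,0.046,0,0,0,6.3, 0,0.013,0.046,0,0,0,6.3, 0,0.013,0.046,0,0,0,6.3, 0,0.013,0.046,0,0,0,6.3, 0,0.013,0.046,0,0,0,6.3, 0,0.013,0.046,0,0,0,6.3, 0,0.013,0.046,0,0,0,6.3, 0,0.013,0.046,0,0,0,6.3, 0,0.013,0.046,0,0,0,6.3]'; python3 - <<'E'
from h import *
s=manip.state();print(s['tcp_pos'],np.round(s['eef_rot'],3).tolist())
E
```

```text
t: 1.3
tcp_pos: [405.2, -46.3, 214.5]
eef_rot: [[-0.146, 0.989, 0.0], [0.989, 0.146, -0.0], [-0.0, 0.0, -1.0]]
ft_force: [0.8, 0.1, -0.1]
gripper_width: 0.999
[405.22643993 -46.30134822 214.47611527] [[-0.146, 0.989, 0.0], [0.989, 0.146, -0.0], [-0.0, 0.0, -1.0]]
```

```bash
python3 -m crank '[0,0.010,0.038,0,0,0,0, 0,0.010,0.038,0,0,0,0, 0,0.010,0.038,0,0,0,0, 0,0.010,0.038,0,0,0,0, 0,0.010,0.038,-0.03,0,0,0, 0,0.010,0.037,-0.03,0,0,0, 0,0,0,-0.03,0,0,0, 0,0,0,0,0,0,0]'; python3 - <<'E'
from m import *
for n in('top','side'):
    c=cap(n,n+'1.png')
    print(n,[(np.round(e[0],1).tolist(),np.round(e[1],1).tolist()) for e in lids(c)], proj(c,manip.state()['tcp_pos']),proj(c,[465,181,74]))
f=cv2.imread('pics/side1.png')[90:240,150:340];cv2.imwrite('pics/side1c.png',cv2.resize(f,None,fx=4,fy=4,interpolation=2))
E
```

```text
t: 2.1
tcp_pos: [461.5, 178.7, 119.3]
eef_rot: [[-0.144, 0.99, -0.01], [0.99, 0.144, -0.003], [-0.001, -0.011, -1.0]]
ft_force: [-0.1, -1.9, -0.1]
gripper_width: 0.999
top [([166.4, 205.2], [12.3, 16.7]), ([192.5, 156.9], [14.9, 15.1])] [205.94696221 203.50900538] [206.62188565 205.72763271]
side [([292.0, 138.3], [10.1, 16.1]), ([247.6, 135.3], [10.0, 15.3])] [245.30120254 146.36858138] [245.38528056 158.56515727]
```

View pics/side1c.png

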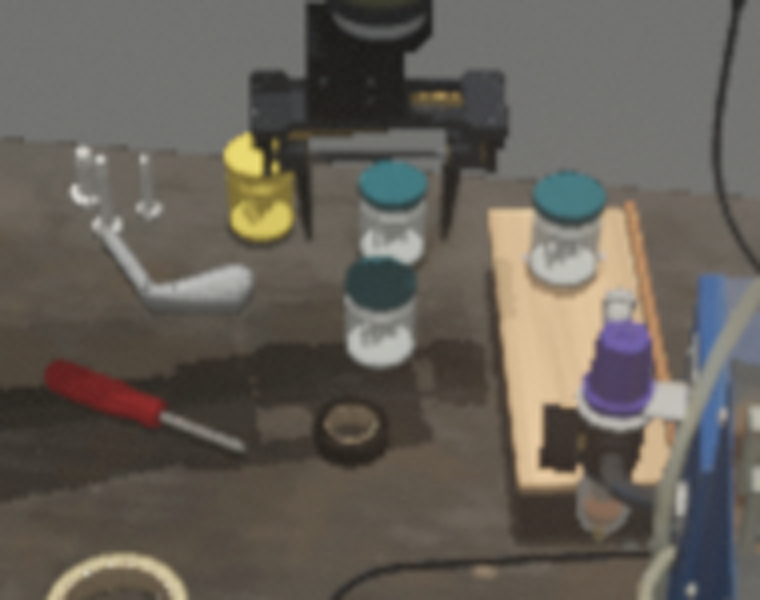

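The side crop shows the open fingers at about x=307 and 447, straddling the jar c lid at about 380, so they are centred. I'll descend and grip.

```bash
python3 -m crank '[0,0,0,-0.02,0,0,0, 0,0,0,-0.025,0,0,0, 0,0,0,-0.025,0,0,0, 0,0,0,-0.02,0,0,0, 0,0,0,-0.012,0,0,0, 0,0,0,0,0,0,0, 0,0,0,0,0,0,0]'
```

```text
t: 2.9
tcp_pos: [466.6, 178.7, 24.3]
eef_rot: [[-0.141, 0.99, 0.002], [0.99, 0.141, 0.001], [0.0, 0.002, -1.0]]
ft_force: [0.3, -1.0, 1.1]
gripper_width: 0.996
```

```bash
python3 -m crank '[1,0,0,0,0,0,0, 1,0,0,0,0,0,0, 1,0,0,0,0,0,0, 1,0,0,0,0,0,0, 1,0,0,0,0,0,0, 1,0,0,0,0,0,0, 1,0,0,0,0,0,0, 1,0,0,0,0,0,0]'
```

```text
t: 3.7
tcp_pos: [465.5, 178.8, 22.8]
eef_rot: [[-0.142, 0.99, 0.0], [0.99, 0.142, 0.0], [0.0, 0.0, -1.0]]
ft_force: [0.1, -0.1, 0.1]
gripper_width: 0.582
```

```bash
python3 -m crank '[1,0,0,0.01,0,0,0, 1,0,0,0.02,0,0,0, 1,0,0,0.03,0,0,0, 1,0,0,0.03,0,0,0, 1,0,0,0.02,0,0,0, 1,0,0,0.01,0,0,0, 1,0,0,0,0,0,0, 1,0,0,0,0,0,0]'; python3 - <<'E'
from h import *
c=cap('side','side2.png');print(manip.state()['tcp_pos'],manip.state()['gripper_width'])
f=c['frame'][60:260,150:340];cv2.imwrite('pics/side2c.png',cv2.resize(f,None,fx=3,fy=3,interpolation=2))
E
```

```text
t: 4.5
tcp_pos: [464.6, 178.5, 141.6]
eef_rot: [[-0.142, 0.99, -0.002], [0.99, 0.142, -0.0], [-0.0, -0.002, -1.0]]
ft_force: [-0.6, 0.5, -2.8]
gripper_width: 0.576
[464.28324763 178.45422873 141.00982919] 0.5770137071440569
```

View pics/side2c.png

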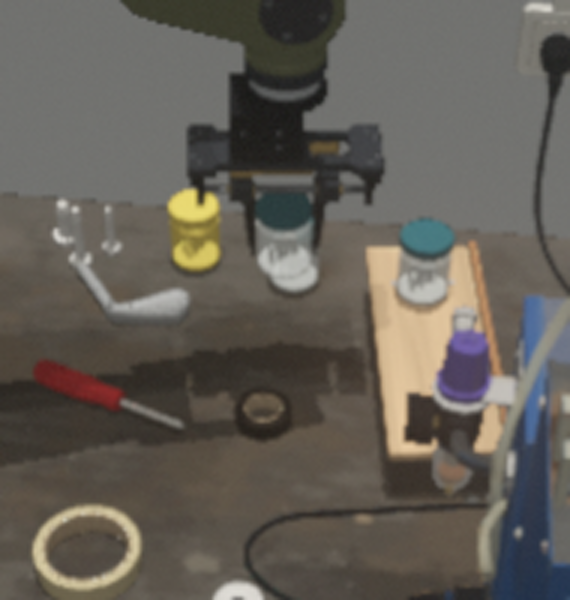

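The jar is held, with the gripper at 0.577 (about 55 mm) and the load showing. Next I'll carry it over the far slot.

```bash
python3 -m crank '[1,0.01,-0.015,0.005,0,0,0, 1,0.025,-0.02,0.005,0,0,0, 1,0.03,-0.02,0,0,0,0, 1,0.03,-0.02,0,0,0,0, 1,0.03,-0.01,0,0,0,0, 1,0.02,-0.004,0,0,0,0, 1,0.014,0,0,0,0,0, 1,0,0,0,0,0,0, 1,0,0,0,0,0,0, 1,0,0,0,0,0,0]'; python3 - <<'E'
from m import *
for n in('top','side'):
    c=cap(n,n+'3.png')
    s=manip.state(); print(s['tcp_pos'].round(1) if hasattr(s['tcp_pos'],'round') else s['tcp_pos'],[np.round(e[0],1).tolist() for e in lids(c)])
f=c['frame'][60:260,150:340];cv2.imwrite('pics/side3c.png',cv2.resize(f,None,fx=3,fy=3,interpolation=2))
E
```

```text
t: 5.55
tcp_pos: [623.2, 89.9, 151.5]
eef_rot: [[-0.142, 0.99, -0.002], [0.99, 0.142, -0.0], [0.0, -0.002, -1.0]]
ft_force: [-0.9, 0.1, -1.9]
gripper_width: 0.578
[623.3  90.  152. ] [[168.1, 204.8], [438.5, 179.8], [192.5, 156.8]]
[623.5  90.  152.3] [[247.7, 135.5]]
```

View pics/side3c.png

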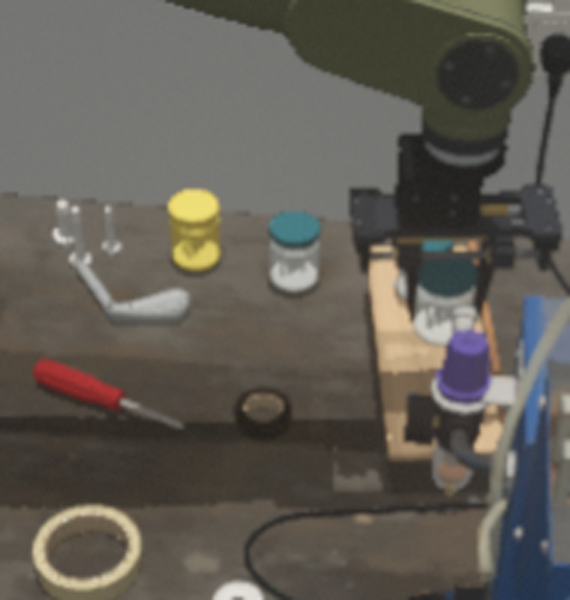

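View pics/top3.png

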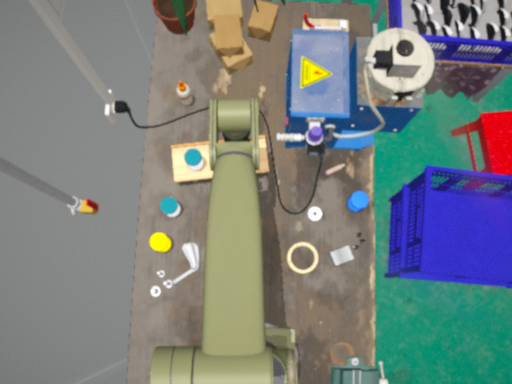

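```bash
python3 -m crank '[1,0,0,-0.02,0,0,0, 1,0,0,-0.02,0,0,0, 1,0,0,-0.015,0,0,0, 1,0,0,-0.008,0,0,0, 1,0,0,-0.003,0,0,0, 1,0,0,0,0,0,0, 1,0,0,0,0,0,0, 1,0,0,0,0,0,0]'
```

```text
t: 6.45
tcp_pos: [625.2, 89.8, 87.8]
eef_rot: [[-0.142, 0.99, 0.002], [0.99, 0.142, 0.0], [-0.0, 0.002, -1.0]]
ft_force: [-0.2, -0.0, -1.4]
gripper_width: 0.581
```

```bash
python3 -m crank '[1,0,0,-0.002,0,0,0, 1,0,0,-0.001,0,0,0, 1,0,0,0,0,0,0, 1,0,0,0,0,0,0]';  python3 -m crank '[1,0,0,-0.001,0,0,0, 1,0,0,-0.001,0,0,0, 1,0,0,0,0,0,0]'
```

```text
t: 6.85
tcp_pos: [624.3, 89.8, 83.6]
eef_rot: [[-0.142, 0.99, -0.0], [0.99, 0.142, 0.0], [0.0, -0.0, -1.0]]
ft_force: [-0.1, 0.9, -0.7]
gripper_width: 0.58
t: 7.15
tcp_pos: [624.6, 89.8, 82.7]
eef_rot: [[-0.142, 0.99, 0.0], [0.99, 0.142, -0.0], [-0.0, 0.0, -1.0]]
ft_force: [-1.6, -0.2, 4.8]
gripper_width: 0.579
```

Contact: the upward force is 4.8 N at the expected height. I'll release gently, let the fingers open, then lift.

```bash
python3 -m crank '[0,0,0,0,0,0,0, 0,0,0,0,0,0,0, 0,0,0,0,0,0,0, 0,0,0,0,0,0,0, 0,0,0,0,0,0,0, 0,0,0,0,0,0,0]'; python3 -m crank '[0,0,0,0.01,0,0,0, 0,0,0,0.03,0,0,0, 0,0,0,0.03,0,0,0, 0,0,0,0.03,0,0,0, 0,0,0,0.02,0,0,0, 0,-0.03,0.01,0,0,0,0, 0,-0.04,0.03,0,0,0,0, 0,-0.045,0.045,0,0,0,0, 0,-0.025,0.045,0,0,0,0, 0,-0.02,0.045,0,0,0,0, 0,0,0.033,0,0,0,0, 0,0,0,0,0,0,0]'; python3 - <<'E'
from m import *
for n,z in(('top',(74,134)),('side',(69,129))):
    c=cap(n,n+'4.png')
    for e in lids(c): print(n,np.round(e[0],1),[onz(c,*e[0],q)[:2].round(1) for q in z])
print(manip.state()['tcp_pos'])
f=c['frame'][60:260,150:340];cv2.imwrite('pics/side4c.png',cv2.resize(f,None,fx=3,fy=3,interpolation=2))
E
```

```text
t: 7.75
tcp_pos: [624.4, 89.7, 81.6]
eef_rot: [[-0.142, 0.99, -0.0], [0.99, 0.142, -0.0], [0.0, -0.0, -1.0]]
ft_force: [0.1, -1.1, 0.2]
gripper_width: 0.985
t: 8.95
tcp_pos: [473.9, 290.1, 202.9]
eef_rot: [[-0.147, 0.989, 0.001], [0.989, 0.147, 0.002], [0.001, 0.002, -1.0]]
ft_force: [-0.3, -0.1, -0.1]
gripper_width: 0.996
top [192.5 156.8] [array([618.9, 234.2]), array([602.3, 226. ])]
top [236.8 151.5] [array([641.2,  95.9]), array([623.7,  93.2])]
side [292.  138.5] [array([601.8, 301.3]), array([600.9, 226.6])]
[474.67420265 287.21248427 202.3393825 ]
```

View pics/side4c.png

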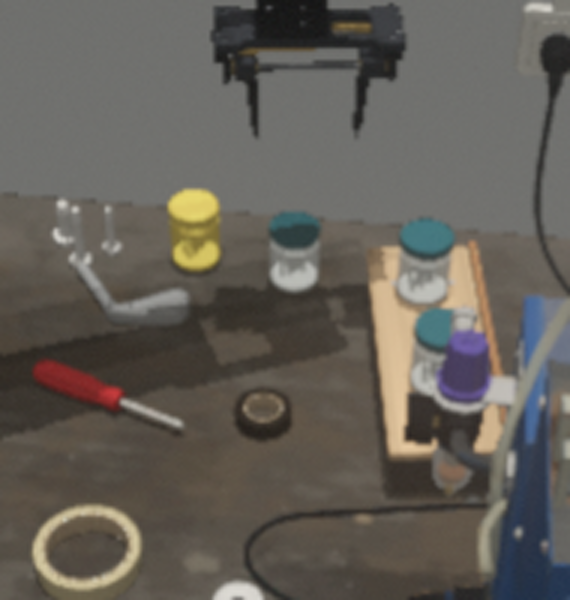

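View pics/top4.png

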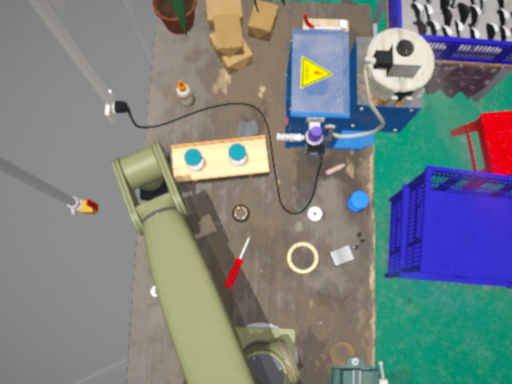

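Jar c stands upright at the top-view lid position (237,151), which gives (624, 93). Spacing to jar a is 134 mm. Next is jar b.

```bash
python3 -m crank '[0,0,0,-0.03,0,0,0, 0,0,0,-0.03,0,0,0, 0,0,0,-0.02,0,0,0, 0,0,0,0,0,0,0, 0,0,0,0,0,0,0, 0,0,0,0,0,0,0]'; python3 - <<'E'
from m import *
c=cap('side','side5.png');print(manip.state()['tcp_pos'],proj(c,manip.state()['tcp_pos']),[e[0] for e in lids(c)])
f=c['frame'][60:260,150:340];cv2.imwrite('pics/side5c.png',cv2.resize(f,None,fx=3,fy=3,interpolation=2))
E
```

```text
t: 9.65
tcp_pos: [476.1, 286.7, 123.7]
eef_rot: [[-0.141, 0.99, 0.003], [0.99, 0.141, 0.001], [0.001, 0.003, -1.0]]
ft_force: [0.3, -0.1, 0.3]
gripper_width: 1.003
[476.09804512 286.94343837 123.77222768] [252.83369048 124.48403411] [(291.95452880859375, 138.46493530273438)]
```

View pics/side5c.png

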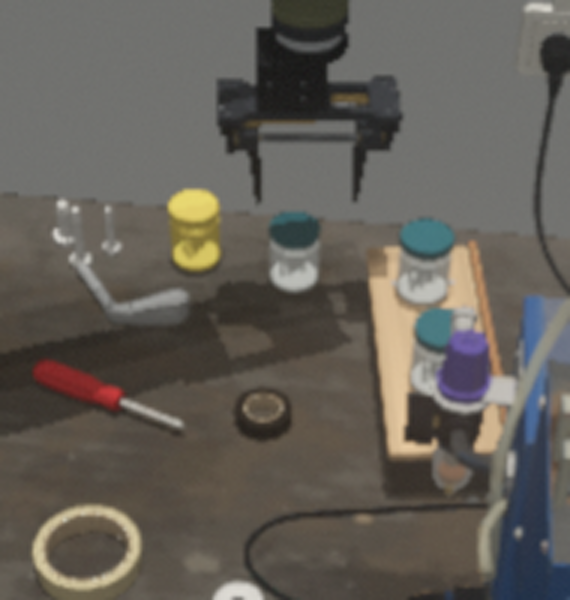

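The fingers sit about 12 mm to the right of the jar because an earlier row was clipped. I'll correct by −12.5 in x and +11.5 in y.

```bash
python3 -m crank '[0,-0.0065,0.006,0,0,0,0, 0,-0.006,0.0055,0,0,0,0, 0,0,0,0,0,0,0, 0,0,0,0,0,0,0]' && python3 -m crank '[0,0,0,-0.02,0,0,0, 0,0,0,-0.02,0,0,0, 0,0,0,0,0,0,0, 0,0,0,0,0,0,0]'; python3 - <<'E'
from m import *
c=cap('side','side6.png');print(manip.state()['tcp_pos'],manip.state()['ft_force'])
f=c['frame'][60:210,200:310];cv2.imwrite('pics/side6c.png',cv2.resize(f,None,fx=4,fy=4,interpolation=2))
E
```

```text
t: 10.1
tcp_pos: [461.9, 298.7, 121.9]
eef_rot: [[-0.143, 0.99, 0.0], [0.99, 0.143, 0.0], [-0.0, 0.0, -1.0]]
ft_force: [-0.3, 0.0, 0.1]
gripper_width: 1.0
t: 10.5
tcp_pos: [462.1, 298.2, 81.5]
eef_rot: [[-0.142, 0.99, -0.001], [0.99, 0.142, -0.0], [-0.0, -0.001, -1.0]]
ft_force: [1.1, 0.4, -0.2]
gripper_width: 1.001
[462.7034183  298.53517275  82.43239426] [-1.20405978  0.31378903  1.02490895]
```

View pics/side6c.png

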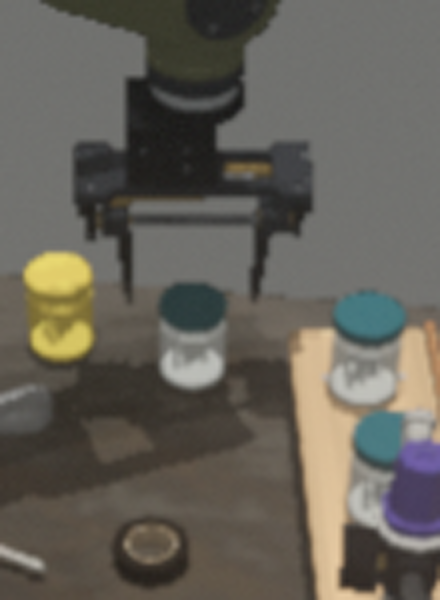

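The fingers at 128 and 254 centre on the lid at 192, and the yellow look-alike is clear of them. Descending and gripping.

```bash
python3 -m crank '[0,0,0,-0.02,0,0,0, 0,0,0,-0.02,0,0,0, 0,0,0,-0.015,0,0,0, 0,0,0,-0.004,0,0,0, 0,0,0,0,0,0,0, 0,0,0,0,0,0,0]' && python3 -m crank '[1,0,0,0,0,0,0, 1,0,0,0,0,0,0, 1,0,0,0,0,0,0, 1,0,0,0,0,0,0, 1,0,0,0,0,0,0, 1,0,0,0,0,0,0, 1,0,0,0,0,0,0]' && python3 -m crank '[1,0,0,0.01,0,0,0, 1,0,0,0.02,0,0,0, 1,0,0,0.03,0,0,0, 1,0,0,0.03,0,0,0, 1,0,0,0.02,0,0,0, 1,0,0,0.01,0,0,0, 1,0,0,0.01,0,0,0, 1,0,0,0,0,0,0]'
```

```text
t: 11.15
tcp_pos: [463.0, 298.7, 23.7]
eef_rot: [[-0.142, 0.99, 0.001], [0.99, 0.142, 0.001], [0.001, 0.002, -1.0]]
ft_force: [-0.8, 0.8, 0.3]
gripper_width: 0.998
t: 11.85
tcp_pos: [462.3, 298.3, 22.7]
eef_rot: [[-0.142, 0.99, 0.0], [0.99, 0.142, 0.0], [-0.0, 0.0, -1.0]]
ft_force: [-0.1, 0.9, -0.1]
gripper_width: 0.581
t: 12.65
tcp_pos: [462.6, 298.5, 153.6]
eef_rot: [[-0.142, 0.99, 0.001], [0.99, 0.142, 0.001], [0.0, 0.001, -1.0]]
ft_force: [-0.5, 0.6, -2.3]
gripper_width: 0.58
```

```bash
python3 -m crank '[1,0,-0.02,0.005,0,0,0, 1,0,-0.03,0.005,0,0,0, 1,0.005,-0.03,0,0,0,0, 1,0.01,-0.03,0,0,0,0, 1,0.02,-0.02,0,0,0,0, 1,0.025,-0.0105,0,0,0,0, 1,0.03,0,0,0,0,0, 1,0.025,0,0,0,0,0, 1,0.02,0,0,0,0,0, 1,0.016,0,0,0,0,0, 1,0,0,0,0,0,0, 1,0,0,0,0,0,0]';python3 - <<'E'
from m import *
c=cap('side','side7.png');print(manip.state()['tcp_pos'],manip.state()['ft_force'])
f=c['frame'][60:260,220:340];cv2.imwrite('pics/side7c.png',cv2.resize(f,None,fx=3,fy=3,interpolation=2))
E
```

```text
t: 13.85
tcp_pos: [612.2, 157.6, 160.9]
eef_rot: [[-0.142, 0.99, -0.003], [0.99, 0.142, -0.001], [-0.0, -0.003, -1.0]]
ft_force: [0.8, 0.7, -1.9]
gripper_width: 0.577
[612.07723237 157.73725064 161.28494106] [-0.68234887 -0.00269496 -1.07956896]
```

View pics/side7c.png

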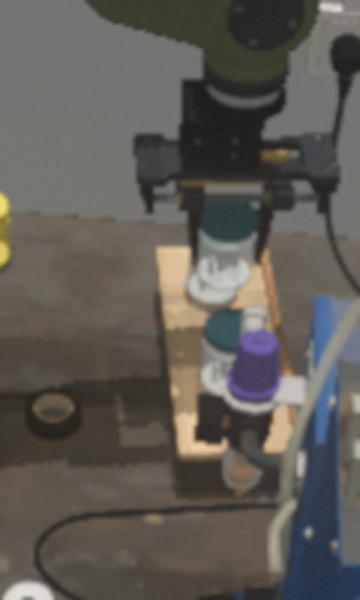

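```bash
python3 -m crank '[1,0,0,-0.02,0,0,0, 1,0,0,-0.02,0,0,0, 1,0,0,-0.018,0,0,0, 1,0,0,-0.01,0,0,0, 1,0,0,-0.005,0,0,0, 1,0,0,0,0,0,0, 1,0,0,0,0,0,0, 1,0,0,0,0,0,0]' && python3 -m crank '[1,0,0,-0.001,0,0,0, 1,0,0,0,0,0,0, 1,0,0,0,0,0,0]'
```

```text
t: 14.7
tcp_pos: [614.0, 158.0, 91.0]
eef_rot: [[-0.142, 0.99, 0.002], [0.99, 0.142, 0.0], [0.0, 0.002, -1.0]]
ft_force: [-0.7, 0.2, -0.8]
gripper_width: 0.579
t: 15.0
tcp_pos: [613.3, 157.8, 88.8]
eef_rot: [[-0.142, 0.99, 0.0], [0.99, 0.142, 0.0], [-0.0, 0.0, -1.0]]
ft_force: [-0.4, -0.7, -1.0]
gripper_width: 0.582
```

```bash
python3 -m crank '[1,0,0,-0.002,0,0,0, 1,0,0,-0.002,0,0,0, 1,0,0,-0.001,0,0,0, 1,0,0,0,0,0,0]'; python3 -m crank '[1,0,0,-0.001,0,0,0, 1,0,0,0,0,0,0, 1,0,0,0,0,0,0]'
```

```text
t: 15.4
tcp_pos: [613.0, 157.8, 83.2]
eef_rot: [[-0.142, 0.99, -0.001], [0.99, 0.142, -0.0], [-0.0, -0.001, -1.0]]
ft_force: [-0.1, -0.9, -1.5]
gripper_width: 0.582
t: 15.7
tcp_pos: [613.3, 157.8, 82.7]
eef_rot: [[-0.142, 0.99, 0.0], [0.99, 0.142, 0.0], [0.0, 0.0, -1.0]]
ft_force: [0.3, 0.4, -1.1]
gripper_width: 0.581
```

```bash
python3 -m crank '[1,0,0,-0.001,0,0,0, 1,0,0,0,0,0,0, 1,0,0,0,0,0,0]'; python3 -m crank '[0,0,0,0,0,0,0, 0,0,0,0,0,0,0, 0,0,0,0,0,0,0, 0,0,0,0,0,0,0, 0,0,0,0,0,0,0, 0,0,0,0,0,0,0]'; python3 -m crank '[0,0,0,0.01,0,0,0, 0,0,0,0.03,0,0,0, 0,0,0,0.03,0,0,0, 0,0,0,0.03,0,0,0, 0,0,0,0.03,0,0,0, 0,-0.03,0,0,0,0,0, 0,-0.04,-0.02,0,0,0,0, 0,-0.04,-0.03,0,0,0,0, 0,-0.04,-0.04,0,0,0,0, 0,-0.03,-0.045,0,0,0,0, 0,-0.02,-0.045,0,0,0,0, 0,0,-0.045,0,0,0,0]';python3 -m crank '[0,0,-0.045,0,0,0,0, 0,0,-0.045,0,0,0,0, 0,0,-0.045,0,0,0,0, 0,0,-0.045,0,0,0,0, 0,0,0,0,0,0,0, 0,0,0,0,0,0,0]'; python3 - <<'E'
from m import *
P=[]
for n,z in(('top',(74,134)),('side',(69,129))):
    c=cap(n,n+'8.png')
    for e in lids(c): print(n,np.round(e[0],1),np.round(e[1],1),[onz(c,*e[0],q)[:2].round(1) for q in z])
f=c['frame'][90:240,220:370];cv2.imwrite('pics/side8c.png',cv2.resize(f,None,fx=4,fy=4,interpolation=2))
E
```

```text
t: 16.0
tcp_pos: [613.5, 157.9, 82.6]
eef_rot: [[-0.142, 0.99, 0.0], [0.99, 0.142, 0.0], [0.0, 0.0, -1.0]]
ft_force: [-2.8, -0.2, 6.4]
gripper_width: 0.579
t: 16.6
tcp_pos: [613.2, 157.8, 81.5]
eef_rot: [[-0.142, 0.99, -0.0], [0.99, 0.142, 0.0], [0.0, -0.0, -1.0]]
ft_force: [-0.6, -0.6, 0.2]
gripper_width: 0.987
t: 17.8
tcp_pos: [418.4, -60.1, 212.8]
eef_rot: [[-0.143, 0.99, 0.003], [0.99, 0.143, -0.001], [-0.001, 0.002, -1.0]]
ft_force: [1.6, 0.1, 0.7]
gripper_width: 1.001
t: 18.4
tcp_pos: [420.0, -239.9, 212.2]
eef_rot: [[-0.14, 0.99, 0.0], [0.99, 0.14, 0.0], [0.0, 0.0, -1.0]]
ft_force: [-0.1, 0.8, -0.6]
gripper_width: 0.999
top [438.4 179.8] [10.  15.7] [array([ 574. , -542.8]), array([ 559.2, -520.1])]
top [192.5 156.8] [14.8 15.1] [array([618.9, 234.2]), array([602.3, 226. ])]
top [214.9 154.4] [14.8 15.7] [array([629.5, 164.4]), array([612.4, 158.9])]
top [236.8 151.5] [15.  15.4] [array([641.3,  96. ]), array([623.8,  93.3])]
side [294.1 153.3] [10.4 15.5] [array([612. , 229.6]), array([610.5, 159.3])]
side [291.9 138.3] [10.1 16.3] [array([601.6, 302. ]), array([600.7, 227.3])]
```

View pics/side8c.png

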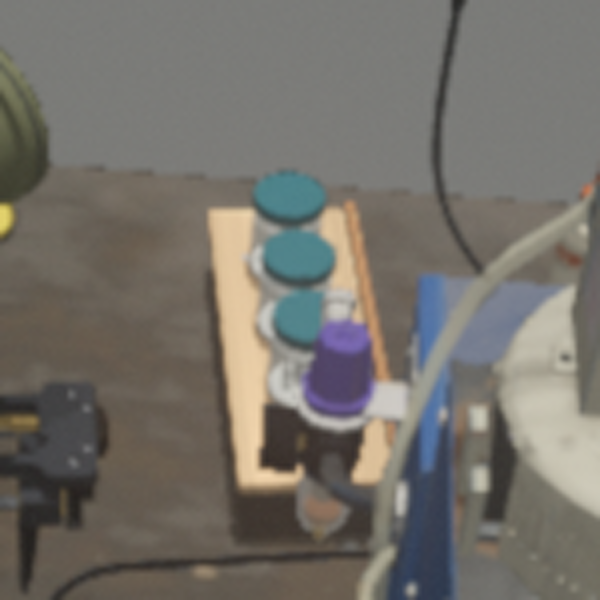

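View pics/top8.png

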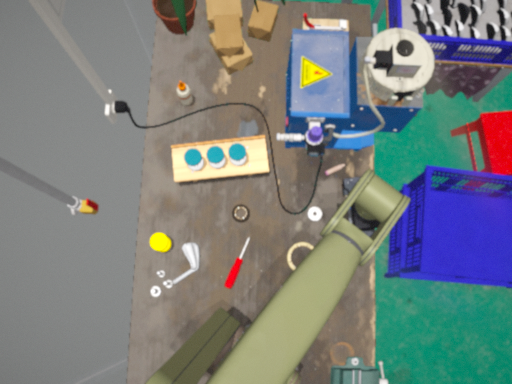

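Three upright jars stand in one row at top-view pixels (193,157), (215,154) and (237,152). Spacings are 68 and 67 mm, so the gaps are about 11 to 12 mm, and they are within 1 mm of collinear. The arm is clear, so I'm handing in.

```bash
python3 -c "
from workcell import manip
print(manip.close_job())"
```

```text
the job is handed in; nothing more can be done
None
```

I moved both teal-lidded bench jars onto the shelf, to the right of the jar already there, and handed the job in at about 18.5 s. No verdict is reported.

- **Row:** the last top view puts the jars at (602, 226), (612, 159) and (624, 93) mm, all upright. Spacings are about 68 and 67 mm, so the gaps are about 12 and 11 mm. They lie within about 1 mm of a straight line.
- **Alignment:** the row's direction measured about 9°, against about 8.4° for the shelf edges. Measured across the board, the jar that was already there came out about 3 mm in front of the middle line. I took that as calibration error and lined the others up with it.
- **Side view:** it agreed to within about 2 mm for the left and middle jars. The right-hand jar is partly hidden there by the machine's purple part, so its position rests on the top view.
- **Other things:** the shelf jar's measured position did not change. The gripper went nowhere near the yellow and blue look-alikes, the tape or the ring. The blue look-alike was behind the arm in the last top picture.
- **Mended on the way:** one row was cut short and left the gripper about 12 mm off jar b. The side picture showed it, and I corrected it before gripping. The highest force I read was about 7 N.

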